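# Tension the drive belt of the modeller's lathe

## Robot

A 7-joint arm with a two-finger parallel gripper is mounted at the origin on the work surface. World frame = base frame: x ahead of the robot, y to its left, z up, the work surface at z = 0. Lengths are in mm, angles in rad, forces in N, time in s.
With the tool pointing down it reaches from about 400 to 875 mm from the base axis. Payload 4.4 kg.
Tool frame: the origin (TCP) lies at the very end of the fingers, on their centre line; the grasp point (between the pads) lies 19 mm behind it; z points along the fingers, y is the line along which they close (so a half turn about z gives the same grasp; the last joint's range is limited). The gripper opens to 85 mm and grips with 20 to 120 N. Pads are 22 mm wide; open, the fingers measure 114 mm over their backs; the gripper's body (76 mm by 85 mm) begins 54 mm behind the grasp point. The pads swing forward as they close: fully open they stand 13 mm farther back than shut.
Start: joints at [-1.176, 0.628, 0.038, 1.517, -0.027, 0.996, -0.02], TCP at [289.012, 582.228, 231.313] pointing down, gripper open.
Joint ranges: [-3.06, 3.06], [-0.37, 2.12], [-1.25, 1.32], [0.18, 2.47], [-1.1, 4.24], [0.23, 1.98], [-2.94, 2.94]. Speed limits (rad/s): [2.57, 2.57, 3.14, 3.14, 3.14, 3.14, 3.14].

## Interface

Orientations are given as [roll, pitch, yaw] about the fixed x, y, z axes, in that order (R = Rz(yaw) Ry(pitch) Rx(roll)).
In Python, from cell import read_state, get_image, camera_info, finish_job gives the robot as it stands.
- The arm moves only by the tool play_rows, never from a script. Its argument "deltas" is one flat list of numbers, 7 for each row, row after row: the shift along the tool's x, y, z in mm, then the turn, a rotation vector about the tool's x, y, z in rad, then the opening, from 0 (shut) to 1 (fully open). In form: [dx, dy, dz, ax, ay, az, grip, dx, dy, dz, ax, ay, az, grip, ...]. A call has 1 to 10 rows; each row is the pose to reach, as a shift and turn from the pose commanded when the call began, along the tool's axes at that moment; what a row does not reach only later rows make up. A row lasts 1/8 s, in which the tool goes at most 62.5 mm and 10.7 degrees, less where a joint would pass 70% of its speed; a pose out of reach is approached as far as the arm can. A call with a gripper value outside its range is refused whole. The fingers move at their own pace and stop on an object; the grip force is fixed at half the most. Time passes only in rows, so rows that repeat a pose let the fingers close. It gives the time, the measured TCP pose, the force, the opening and the grip force at its end, in the units of the state.
- read_state(): the state, without advancing time (a new reading comes with each control period).
- get_image(name): name is "side" or "top" or "wrist"; returns the picture (400x640x3 uint8, red, green, blue); there is no depth.
- camera_info(name): a dict with "fx", "fy", "cx", "cy" (pixels), "T" (4x4, takes a point from camera to world coordinates). Camera axes: x right, y down, z forward; pixel columns grow to the right and rows downward; lengths in mm; the calibration is good to about 2 mm. A picture is of the moment at which its call begins: read the wrist's pose just before it. camera_info takes no time and is no camera call; for the wrist camera it gives the pose at the moment of the call.
- finish_job(): hands the job in; it is judged then, once.
The state is a dict: "clock": time; "qpos": joint angles; "qd": joint speeds; "tau": joint torques, N m; "eef_pos": TCP position; "tool_rot": TCP orientation; "force": force on the tool from outside, world axes, zero at the start; "torque": the same for the moment, N m; "width": finger opening in mm; "gripper_force": force on a finger pad.
Only numpy, scipy, OpenCV 4.12 (cv2) and the standard library are available. Lean on these libraries where they do the work, as an engineer would, in place of code of your own. Each camera call takes 0.05 s, during which the arm holds its last target. There are 200 camera calls.

## Task

Wind the belt tension wheel on top of the little lathe's headstock (the disc with the raised bar across it and a needle) clockwise until it turns firm and its needle stands between the two upright pins on the dial, no further, then let go. Leave the lathe's small speed knob and the train controller's knob as they are set.

Things in the scene. Friction and masses are not known exactly. Their poses are not given: they have to be found in the camera images.
- tension_wheel (a joint): Wheel angle in rad, growing as it is wound clockwise seen from above; 0 slack, hard stop at 2.0. Starts at 0 to 0.45; stays where left, no spring-back. Needle meets the first dial pin at 1.10, the second at 1.60 (dark pins 14 mm high, 50 mm from the axis); right tension about 1.35. Resistance grows evenly: 0.04 N m at 0, 0.33 at 1.10, 0.39 at 1.35, 0.46 at 1.60.
- wheel_grip (a point): Grip point on the wheel's vertical axis, 152 mm above the bench. Aluminium disc 64 mm wide, top at 126 mm; across it a bar 60 long, 16 thick, 34 high (top at 160 mm); a thin needle 47 mm from the axis at one bar end. Axes turn with the wheel: x across the bar (pinch direction), y along it to the needle, z up. It sits on a grey 110 mm headstock, top at 110 mm; the rest of the bolted lathe is lower.
- speed_mark (a point): Edge of the lathe's small speed knob (28 mm in diameter with a bar grip, on a low black box in front of the lathe, its top 89 mm above the bench), 12 mm from its axis; it goes round with that knob. Not to be turned.
- throttle_mark (a point): Edge of the train controller's knob (40 mm in diameter with a bar grip, its top 94 mm above the bench, on a black box 100 x 150 x 50 mm standing to the left of the lathe), 16 mm from its axis; it goes round with that knob. Not to be turned.

How it is judged (in metres and radians):
At the end, for the whole second after the job is handed in: The tension wheel is let go and at rest with its needle between the two pins (joint between 1.08 and 1.62 rad) (value of joint tension_wheel between 1.08 and 1.62 rad and velocity of joint tension_wheel between -0.05 and 0.05 rad/s); the robot touches nothing.
It fails at once if the tension wheel is wound well past the second pin (beyond 1.75 rad) (value of joint tension_wheel above 1.75 rad).
It fails at once if the lathe's speed knob is turned (its mark moves more than 8 mm) (distance of speed_mark from where it was at the start of the episode above 0.008 m).
It fails at once if the train controller's knob is turned (its mark moves more than 8 mm) (distance of throttle_mark from where it was at the start of the episode above 0.008 m).
It also fails if it takes over 32 s, if anything falls off the work surface, if the arm or the gripper's body presses on something with over 40 N, if the wrist force passes 120 N, or if a joint passes its speed limit or range.

## Working session

There is one attempt and no reset: what is moved stays moved. The work goes in short steps, Python scripts to look and compute and a tool call to move; the robot and the scene stay as the last step left them, time stands still between calls to the robot, and variables do not carry over. Pictures are saved under pics/ and viewed, at most 10 in all, crops included, and the job is handed in when it is done.

Besides the shell and the picture viewer there is one more tool, called after ">>>" as name(argument=value, ...) on one line, values as JSON. play_rows: Moves the arm, as the interface text tells. Its arguments: {"type":"object","properties":{"deltas":{"type":"array"}},"required":["deltas"]}

```bash
mkdir -p pics
python3 - <<'E'
from cell import *
import cv2,numpy as np
s=read_state();print(s)
for n in("top","side"):
    im=get_image(n);cv2.imwrite(f"pics/{n}0.png",im[...,::-1]);c=camera_info(n);print(n,c["fx"],c["fy"],c["cx"],c["cy"],np.round(c["T"],3).tolist())
E
```

```text
{'clock': 0.0, 'qpos': array([-1.17580427,  0.62931937,  0.03847152,  1.51838592, -0.02701254,
        0.99630339, -0.0200153 ]), 'qd': array([-0.00191992,  0.00053579, -0.00108681, -0.0005813 , -0.00079717,
       -0.00024002,  0.00019101]), 'tau': array([ 5.23369526e-04, -5.63405013e+01,  1.22627288e+00, -1.93440968e+01,
        1.09418141e-02,  1.02639286e-02,  1.74796446e-05]), 'eef_pos': array([288.73222075, 581.64414881, 230.40124627]), 'tool_rot': array([-3.13969569e+00,  3.10007719e-05,  2.68075417e+00]), 'force': array([ 0.21138842, -0.4503755 ,  0.01678781]), 'torque': array([ 0.03020982,  0.01938401, -0.03832826]), 'gripper_force': 0.0, 'width': 85.33084036284428}
top 364.5242274983325 364.5242274983325 317.63538665127237 200.12899253357108 [[0.029, -0.999, 0.04, 484.376], [-0.999, -0.028, 0.019, 209.13], [-0.017, -0.041, -0.999, 936.554], [0.0, 0.0, 0.0, 1.0]]
side 377.3338206632612 377.3338206632612 317.17727388479807 197.33646680960103 [[0.793, -0.36, 0.491, 160.951], [-0.608, -0.501, 0.616, -245.112], [0.024, -0.787, -0.616, 622.395], [0.0, 0.0, 0.0, 1.0]]
```

View pics/top0.png

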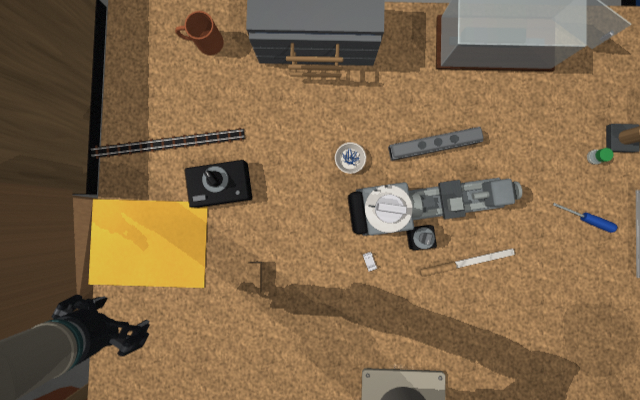

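View pics/side0.png

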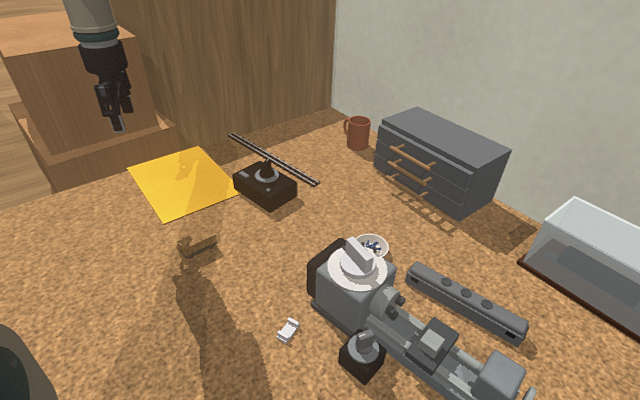

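The top view shows the wheel and its bar at about (390,208), and the side view shows them at about (358,262). The speed knob is at (423,237) in the top view. I'll enlarge both views next.

Run:
```python
import cv2,numpy as np
a=cv2.imread("pics/top0.png")[170:250,345:445];b=cv2.imread("pics/side0.png")[225:305,308:408]
f=lambda x:cv2.resize(x,(400*1,320),interpolation=cv2.INTER_CUBIC)
cv2.imwrite("pics/crop0.png",np.hstack([f(a),f(b)]))
```

```text
(no output)
```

View pics/crop0.png

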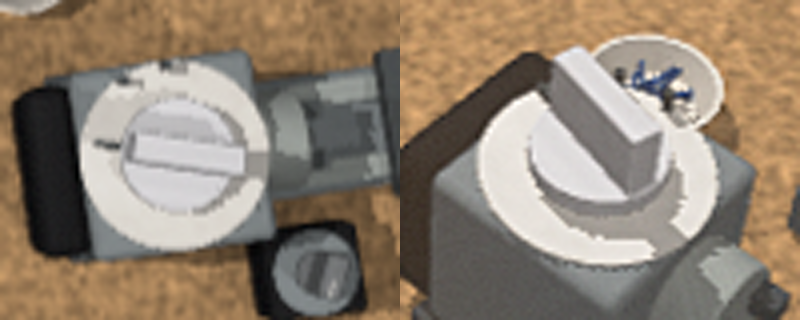

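The needle is the dark mark at the bar's left end, crop (105,146). The pins are at crop (128,82) and (172,66), clockwise from it. The start angle looks like about 0.25, so roughly 1.1 rad is left to wind. Next I'll triangulate the bar.

```bash
cat > h.py <<'E'
from cell import *
import numpy as np
def ray(c,u,v):
    T=np.array(c["T"]);d=T[:3,:3]@[(u-c["cx"])/c["fx"],(v-c["cy"])/c["fy"],1];return T[:3,3],d/np.linalg.norm(d)
def plane(c,u,v,z):
    o,d=ray(c,u,v);return o+d*(z-o[2])/d[2]
def tri(rs):
    A=sum(np.eye(3)-np.outer(d,d) for o,d in rs);b=sum((np.eye(3)-np.outer(d,d))@o for o,d in rs);return np.linalg.solve(A,b)
E
python3 - <<'E'
from h import *
t=camera_info("top");s=camera_info("side")
tp=[(345+x/4,170+y/4) for x,y in[(135,135),(245,150),(243,173),(133,160)]]
sp=[(308+x/4,225+y/4) for x,y in[(175,47),(262,130),(235,150),(152,75)]]
P=[tri([ray(t,*a),ray(s,*b)]) for a,b in zip(tp,sp)]
print(np.round(P,1),np.mean(P,0))
C=np.mean(P,0)
Q=[plane(t,345+x/4,170+y/4,z)for x,y,z in[(105,146,126),(128,82,124),(172,66,124),(135,135,160),(245,150,160),(243,173,160),(133,160,160)]]
for q in Q: print(np.round(q,1),np.degrees(np.arctan2(q[1]-C[1],q[0]-C[0])),np.linalg.norm((q-C)[:2]))
c=camera_info("wrist");st=read_state();print(np.round(np.array(c["T"])[:3,3]-st["eef_pos"],1),np.round(c["T"],2)[:3,:3],c["fx"])
E
```

```text
[[511.8  93.3 158.1]
 [506.2  34.4 159.5]
 [493.3  35.  155.3]
 [498.6  92.7 149. ]] [502.48216543  63.82473147 155.49376251]
[506.4 104.9 126. ] 84.57205654679721 41.26893669319159
[542.4  92.7 124. ] 35.852348546814234 49.296131165219926
[552.   68.5 124. ] 5.357736775545744 49.77541314023934
[511.8  93.5 160. ] 72.64842974493939 31.11016516380164
[505.5  35.2 160. ] -84.07566492781194 28.796151103168764
[493.2  36.  160. ] -108.38956145945906 29.3159573257963
[498.5  94.3 160. ] 97.53522506301168 30.724963260225636
[-74.6  37.7 142.7] [[ 0.44  0.85  0.29]
 [ 0.9  -0.42 -0.15]
 [-0.    0.32 -0.95]] 306.75884978502705
```

>>> play_rows(deltas=[-42, -37, 0, 0, 0, 0.12, 1, -84, -74, 0, 0, 0, 0.24, 1, -126, -111, 0, 0, 0, 0.36, 1, -169, -148, 0, 0, 0, 0.48, 1, -211, -184, 0, 0, 0, 0.6, 1, -253, -221, 0, 0, 0, 0.72, 1, -295, -258, 0, 0, 0, 0.84, 1, -337, -295, 0, 0, 0, 0.97, 1, -379, -332, 0, 0, 0, 1.09, 1, -421, -369, 0, 0, 0, 1.206, 1])

```text
clock: 1.35
eef_pos: [502.3, 62.9, 231.2]
tool_rot: [-3.141, -0.0, 1.471]
force: [0.2, 0.2, -0.5]
width: 85.1
gripper_force: 0.0
```

>>> play_rows(deltas=[0, 0, 0, 0, 0, 0, 1, 0, 0, 0, 0, 0, 0, 1])

```text
clock: 1.6
eef_pos: [501.6, 65.0, 230.9]
tool_rot: [-3.14, -0.0, 1.475]
force: [-0.4, 0.4, 0.1]
width: 85.6
gripper_force: 0.0
```

Run:
```python
from h import *
import cv2
s=read_state();c=camera_info("wrist")
im=get_image("wrist");cv2.imwrite("pics/w0.png",im[...,::-1])
print(s["clock"],s["qpos"],s["eef_pos"],s["tool_rot"],s["force"])
np.save("w0.npy",c,allow_pickle=True);print(c)
```

```text
1.6 [-0.4622667   0.44922502  0.39806969  1.9207179  -0.23376453  0.817536
 -0.03426309] [501.56014722  64.95297563 230.94972129] [-3.14042066e+00 -4.23604625e-04  1.47506169e+00] [-0.40750953  0.40253049  0.13986936]
{'fx': 306.75884978502705, 'fy': 306.75884978502705, 'cx': 320.10583226569906, 'cy': 194.37836381832042, 'T': array([[ 9.95484113e-01, -8.96227008e-02, -3.12914089e-02,
         5.09550951e+02],
       [-9.49259180e-02, -9.42154070e-01, -3.21457274e-01,
         1.48211827e+02],
       [-6.71459102e-04,  3.22975975e-01, -9.46406925e-01,
         3.73732930e+02],
       [ 0.00000000e+00,  0.00000000e+00,  0.00000000e+00,
         1.00000000e+00]])}
```

View pics/w0.png

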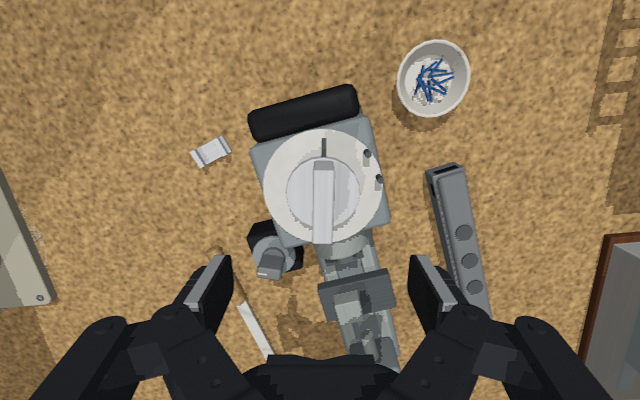

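The wrist view shows the bar upright in the image, with its top from (324,162) to (324,243). The needle is at (323,148) and the pins at (367,153) and (379,179).

Run:
```python
from h import *
import cv2
c=np.load("w0.npy",allow_pickle=True).item();t=camera_info("top")
im=cv2.imread("pics/w0.png");g=cv2.cvtColor(im,6)
for v in(175,200,225,238): print(v,g[v,305:345].tolist())
print([int(x) for x in g[152:175,324]],[int(x) for x in g[235:252,324]])
print("tri far end",tri([ray(t,345+134/4,170+147.5/4),ray(c,324,162)]),"near",tri([ray(t,345+244/4,170+161.5/4),ray(c,324.5,243)]))
for u,v,z in[(324,162,160),(324.5,243,160),(323.5,140,126),(367,152,124),(379,178,124),(270,262,89)]:print(plane(c,u,v,z).round(1))
```

```text
175 [199, 200, 200, 200, 199, 198, 200, 185, 159, 187, 198, 201, 200, 200, 198, 198, 199, 199, 200, 199, 198, 197, 200, 202, 203, 202, 203, 198, 179, 164, 172, 186, 182, 180, 180, 181, 184, 185, 184, 184]
200 [199, 200, 201, 201, 199, 198, 200, 186, 165, 192, 201, 201, 201, 200, 198, 198, 198, 198, 199, 197, 196, 197, 200, 202, 202, 202, 199, 183, 153, 149, 185, 182, 179, 178, 179, 182, 182, 182, 182, 182]
225 [154, 155, 154, 156, 169, 184, 185, 172, 180, 196, 203, 202, 202, 200, 199, 198, 197, 197, 197, 195, 195, 198, 200, 201, 201, 198, 188, 161, 160, 193, 179, 159, 151, 153, 153, 155, 155, 153, 181, 210]
238 [206, 206, 206, 206, 207, 207, 192, 162, 184, 199, 205, 203, 202, 200, 199, 199, 198, 197, 196, 195, 196, 199, 199, 200, 200, 195, 175, 181, 204, 203, 202, 203, 203, 203, 203, 203, 204, 203, 202, 203]
[76, 75, 74, 73, 80, 145, 205, 198, 173, 142, 145, 144, 147, 150, 148, 147, 147, 148, 182, 199, 199, 199, 199] [194, 194, 195, 195, 195, 195, 195, 196, 173, 110, 108, 108, 109, 109, 109, 110, 109]
tri far end [506.93726548  83.44098701  89.3326437 ] near [500.70878262  35.02263234 158.58814598]
[507.5  99.6 160. ]
[502.1  35.5 160. ]
[508.5 109.8 126. ]
[543.1  96.4 124. ]
[552.2  73.2 124. ]
[440.  -18.9  89. ]
```

Run:
```python
from h import *
c=np.load("w0.npy",allow_pickle=True).item();t=camera_info("top")
print(tri([ray(t,345+134/4,170+147.5/4),ray(c,323,171)]),tri([ray(t,345+244/4,170+161.5/4),ray(c,321.3,243.5)]))
a=plane(c,323,171,160);b=plane(c,321.3,243.5,160);d=a-b
print(a,b,(a+b)/2,np.linalg.norm(d),np.degrees(np.arctan2(d[1],d[0])))
C=(a+b)/2
for u,v,z in[(323.5,140,126),(367,152,124),(379,178,124)]:
  q=plane(c,u,v,z)-C;print(np.degrees(np.arctan2(q[1],q[0])),np.hypot(*q[:2]))
```

```text
[505.65337578  94.10303187 163.03940904] [499.46855483  35.73480386 160.7752571 ]
[506.23408542  93.06314783 160.        ] [499.57309994  35.28962198 160.        ] [502.90359268  64.17638491 160.        ] 58.15624658921471 83.423135421822
83.05175380270761 45.9929155264336
38.656292388525266 51.5131746891545
10.403936768186233 50.12626705427466
```

>>> play_rows(deltas=[-0.6, 1, 25, 0, 0, 0.01, 1, -0.6, 1, 50, 0, 0, 0.01, 1, -0.6, 1, 75, 0, 0, 0.01, 1, -0.6, 1, 90, 0, 0, 0.01, 1, -0.6, 1, 97, 0, 0, 0.01, 1, -0.6, 1, 97, 0, 0, 0.01, 1, -0.6, 1, 97, 0, 0, 0.01, 0.5, -0.6, 1, 97, 0, 0, 0.01, 0.3])

```text
clock: 2.65
eef_pos: [503.4, 63.9, 134.9]
tool_rot: [3.14, -0.0, 1.465]
force: [0.7, -0.3, -0.4]
width: 51.5
gripper_force: 0.0
```

>>> play_rows(deltas=[0, 0, 0, 0, 0, 0, 0.1, 0, 0, 0, 0, 0, 0, 0, 0, 0, 0, 0, 0, 0, 0, 0, 0, 0, 0, 0, 0, 0])

```text
clock: 3.15
eef_pos: [503.3, 63.8, 134.7]
tool_rot: [3.141, -0.0, 1.464]
force: [-1.2, -0.3, 5.5]
width: 15.1
gripper_force: 59.7
```

>>> play_rows(deltas=[0, 0, 0, 0, 0, 0.1, 0, 0, 0, 0, 0, 0, 0.2, 0, 0, 0, 0, 0, 0, 0.3, 0, 0, 0, 0, 0, 0, 0.4, 0, 0, 0, 0, 0, 0, 0.5, 0, 0, 0, 0, 0, 0, 0.6, 0, 0, 0, 0, 0, 0, 0.7, 0, 0, 0, 0, 0, 0, 0.7, 0])

```text
clock: 4.15
eef_pos: [503.3, 63.8, 134.7]
tool_rot: [3.141, -0.0, 0.764]
force: [-0.8, 0.6, 6.7]
width: 14.8
gripper_force: 60.0
```

Run:
```python
from h import *
import cv2
s=read_state();print(s["torque"],s["force"],s["tool_rot"],s["width"],s["qpos"])
a=get_image("top")[170:250,345:445,::-1];b=get_image("wrist")[100:300,220:470,::-1]
cv2.imwrite("pics/m1.png",np.hstack([cv2.resize(a,(400,320),interpolation=2),cv2.resize(b,(400,320),interpolation=2)]))
```

```text
[ 0.04243241  0.13943247 -0.22403302] [-0.77784704  0.5790288   6.66491367] [ 3.14094352e+00 -4.57216029e-04  7.64262942e-01] 14.814240669005951 [-0.52847286  0.62859196  0.52467541  2.01596357 -0.52320601  0.62991825
 -0.4612146 ]
```

View pics/m1.png

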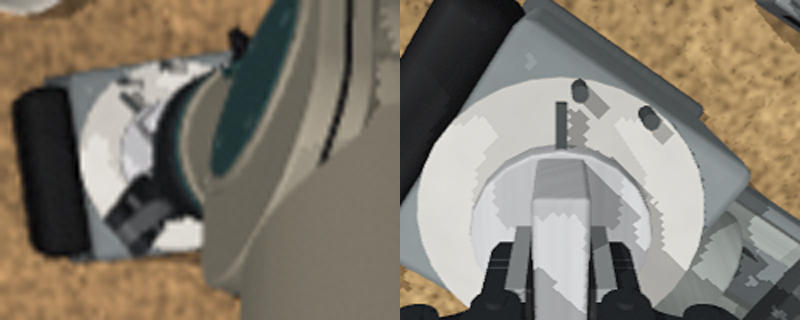

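The grip turned the wheel without slipping. The needle, crop (560,125), is now just before the first pin at (580,95), and the second pin is at (650,120).

>>> play_rows(deltas=[0, 0, 0, 0, 0, 0.09, 0, 0, 0, 0, 0, 0, 0.18, 0, 0, 0, 0, 0, 0, 0.27, 0, 0, 0, 0, 0, 0, 0.36, 0, 0, 0, 0, 0, 0, 0.36, 0])

```text
clock: 4.88
eef_pos: [503.3, 63.8, 134.7]
tool_rot: [3.141, -0.001, 0.405]
force: [0.5, 0.1, 5.8]
width: 14.7
gripper_force: 60.0
```

Run:
```python
from h import *
import cv2
s=read_state();print(s["torque"],s["force"],s["tool_rot"],s["width"])
b=get_image("wrist")[100:300,220:470,::-1]
cv2.imwrite("pics/m2.png",cv2.resize(b,(750,600),interpolation=2))
np.save("w2.npy",camera_info("wrist"),allow_pickle=True)
```

```text
[-0.00644393  0.1706259  -0.05480188] [0.48182788 0.06707119 5.82662755] [ 3.14111699e+00 -5.49062962e-04  4.04881490e-01] 14.712005492579824
```

View pics/m2.png

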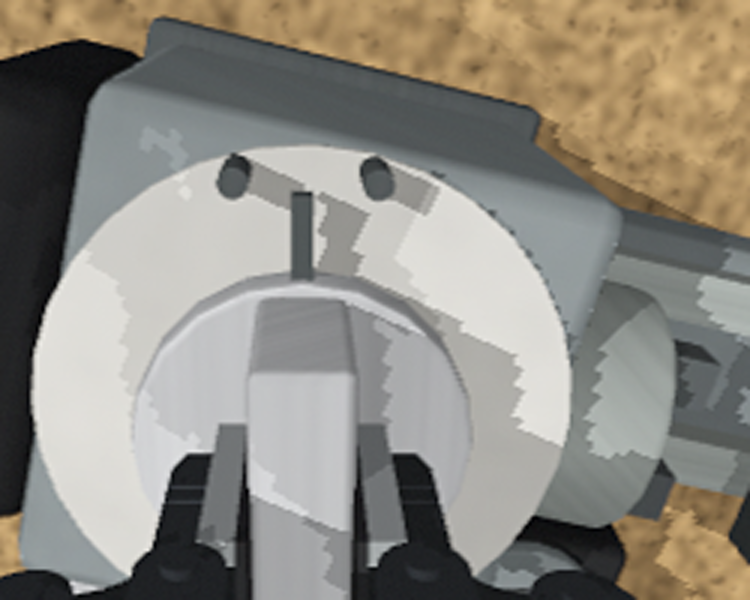

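The needle, at (302,235), stands midway between the pins at (234,178) and (378,180). I'll let go and rise.

>>> play_rows(deltas=[0, 0, 0, 0, 0, 0, 0.5, 0, 0, 0, 0, 0, 0, 0.7, 0, 0, 0, 0, 0, 0, 0.8, 0, 0, -15, 0, 0, 0, 0.8, 0, 0, -45, 0, 0, 0, 0.8, 0, 0, -75, 0, 0, 0, 0.8, 0, 0, -105, 0, 0, 0, 0.8, 0, 0, -120, 0, 0, 0, 0.8, 0, 0, -120, 0, 0, 0, 0.8, 0, 0, -120, 0, 0, 0, 0.8])

```text
clock: 6.18
eef_pos: [502.2, 64.0, 253.5]
tool_rot: [-3.141, 0.002, 0.405]
force: [-0.9, 0.2, -0.4]
width: 68.7
gripper_force: 0.0
```

Run:
```python
from h import *
import cv2
s=read_state();print(s["clock"],s["eef_pos"],s["force"],s["qd"])
b=get_image("wrist")[:,:,::-1]
cv2.imwrite("pics/m3.png",b)
```

```text
6.175 [502.23924138  64.00591354 253.47315536] [-0.93171859  0.21687539 -0.44597433] [ 0.00168948  0.01031886 -0.00537743  0.00428639  0.00051675  0.00091304
 -0.0005353 ]
```

View pics/m3.png

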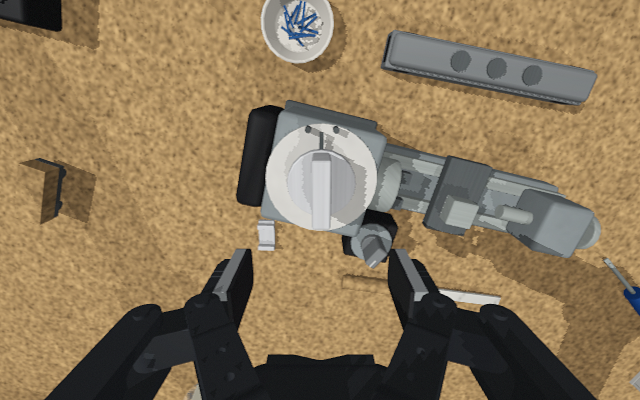

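The needle, at (321,140), stays between the pins at (309,129) and (336,129), and the gripper is clear of everything.

```bash
python3 -c "
from cell import *
print(finish_job())"
```

```text
the job is handed in; nothing more can be done
None
```

I wound the tension wheel clockwise until its needle stood midway between the two pins, let go and lifted the gripper clear; the arm went near neither knob, and I handed the job in just after 6.2 s (no verdict was returned).

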